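Press the cover glass down on a microscope slide

ROBOT

A 6-joint arm with a two-finger parallel gripper is mounted at the origin on the work surface. World frame = base frame: x ahead of the robot, y to its left, z up, the work surface at z = 0. Lengths are in mm, angles in degrees, forces in N, time in s.
With the tool pointing down it reaches from about 350 to 850 mm from the base axis. Payload 8.1 kg.
Tool frame: the origin (TCP) lies at the very end of the fingers, on their centre line; the grasp point (between the pads) lies 19 mm behind it; z points along the fingers, y is the direction in which the jaws open and shut (so a half turn about z gives the same grasp; the last joint's range is limited). The gripper opens to 85 mm and grips with 20 to 120 N. Pads are 22 mm wide; open, the fingers measure 114 mm over their backs; the gripper's body (76 mm by 85 mm) begins 54 mm behind the grasp point. The pads swing forward as they close: fully open they stand 13 mm farther back than shut.
Start: joints at [58.763, 7.471, 85.268, -0, 87.261, -4.893], TCP at [266.242, 537.699, 231.292] pointing down, gripper open.
Joint ranges: [-169.43, 169.43], [-51.17, 129.36], [1.28, 143.12], [-76.62, 256.62], [0, 156.53], [-152.29, 152.29]. Speed limits (degrees/s): [136.94, 136.94, 159.86, 180, 180, 180].

INTERFACE

Orientations are given as [roll, pitch, yaw] about the fixed x, y, z axes, in that order (R = Rz(yaw) Ry(pitch) Rx(roll)).
In Python, from bench import r, eyes gives the robot as it stands. The module is installed in compiled form; this text tells all that it offers.
- The arm moves only by the tool play_rows, never from a script. Its argument "deltas" is a list of rows, each a list of 3 entries, a list of its own where there are three numbers: the shift along the tool's x, y, z in m, then the turn, a rotation vector about the tool's x, y, z in rad, then the closure, from 0 (fully open) to 1 (shut). A call has 1 to 8 rows; each row shifts and turns the pose as measured when the row begins, along the tool's axes as they then stand; what a row does not reach is not made up. A row lasts 1/8 s, in which the tool goes at most 62.5 mm and 10.7 degrees, less where a joint would pass 70% of its speed; a pose out of reach is approached as far as the arm can. A call with a gripper value outside its range is refused whole. The fingers move at their own pace and stop on an object; "force" is the grip in N (left out, the last holds). Time passes only in rows, so rows that do not move let the fingers close. It gives the time, the measured TCP pose, the force and the opening at its end, in the units of the state.
- r.sense(): the state, without advancing time (a new reading comes with each control period).
- eyes.snapshot(name): name is "side" or "top"; returns the picture (420x560x3 uint8, red, green, blue); there is no depth.
- eyes.get_calibration(name): a dict with "mtx" (3x3 intrinsics, pixels), "D" ([k1, k2, p1, p2, k3] as OpenCV has them; the pictures are not rectified), "R" (3x3) and "t" (3): a world point X has camera coordinates R X + t. Camera axes: x right, y down, z forward; pixel columns grow to the right and rows downward; lengths in mm; the calibration is good to about 2 mm. A picture is of the moment at which its call begins. get_calibration takes no time and is no camera call.
- r.hand_in(): hands the job in, once; it reports no verdict.
The state is a dict: "time": time; "joint_pos": joint angles; "qd": joint speeds; "joint_efforts": joint torques, N m; "tool_pos": TCP position; "tcp_rot": TCP orientation; "ft_force": force on the tool from outside, world axes, zero at the start; "wrist_torque": the same for the moment, N m; "finger_gap": finger opening in mm.
Only numpy, scipy, OpenCV 4.12 (cv2) and the standard library are available. Lean on these libraries where they do the work, as an engineer would, in place of code of your own. Each camera call takes 0.05 s, during which the arm holds its last target. There are 200 camera calls.

TASK

Press the cover glass onto the specimen slide with the bench press. First slide the carriage in by its black knob until its pointer lines up with the index post on the track (the glass slide is then centred under the pad) and leave it there; then flip the safety catch back, well clear of the lever's cross bar, and then pull the lever by its cross bar towards the front as far as it goes and hold it there. Finish while the gripper is still holding the lever fully pulled, with the carriage still lined up and the catch still open, and leave the bottles and other things on the bench where they are.

Things in the scene. Friction and masses are not known exactly. Their poses are not given: they have to be found in the camera images.
- press: The cover-glass press, fixed to the bench (it does not move in a run, but stands elsewhere each time). Ivory base plate 200 x 210 x 12, ivory column and head (head top 120 above the bench), aluminium track out to its left. Origin on the bench straight below the pressing pad. Its axes: x away from the operator (the front of the press is -x and faces the robot, turned by up to 0.3 rad), y to the left along the track, z up. Offsets below are in this frame.
- carriage (a joint): Carriage in the track, m: 0 = fully out (left), grows as it moves in along the press's -y; end of travel 0.140. At 0.110 the pointer is opposite the index post and the slide is centred under the pad; starts between 0 and 0.06. Dry friction about 2 N; it stays where it is left and has no stop at the target.
- carriage_knob (a point): Centre of the carriage's black upright knob: 24 along x, 20 along y, 44 high, from 26 to 70 above the bench (centre 48). It stands 150 to the left (+y) of the glass slide's centre, so 150 left of the press origin when in place, where it is still 86 from the nearer lever arm. Grip it from above across the track (fingers closing along x, so that a wide gripper body passes the lever); the track below is 60 wide, its top 20 high, the carriage plate 44 wide, its top 26 high.
- pointer (a point): Tip of the steel pointer (6 wide along y, top at 31 above the bench) that sticks out of the carriage's far (+x) edge, 100 left of the slide's centre.
- index_post (a point): Top of the fixed steel index post on the track's far (+x) edge: 6 wide along y, 32 high, at x 40, y 100 from the press origin. The carriage is in place when pointer and post have the same y.
- catch (a joint): Safety catch, rad: 0 = shut (its hook lies over the right-hand end of the lever's cross bar and really blocks the lever), grows as it is flipped back; end 1.4. Clear of the bar well before 1.0. Starts between 0 and 0.08. Stays where it is left (friction, about 0.06 N m).
- catch_hinge (a point): On the catch's hinge axis (parallel to the press's y), at the middle of the thumb blade's width: x 63, y -122, 219 above the bench, behind the cross bar. The post carrying it lies 16 to 28 to the left (+y) of this point, its top 221 high. The hook arm is 32 to 42 to the left of this point and reaches 64 forward (-x) when shut, rising as the catch opens.
- catch_thumb (a point): Top end of the catch's thumb blade: steel, 24 wide (along y), 6 thick, 55 long up from the hinge, rounded end 10 thick. Shut, it leans 0.3 rad from upright towards the front (-x); pushing it to the back (+x) flips the catch, at the end it leans 1.1 rad to the back. Its front is free.
- lever (a joint): Press lever, rad: 0 = at rest (leaning 0.15 rad to the back), grows as it is pulled to the front; stop at 0.9, where the pad bears on the slide. A spring returns it when let go: about 3 N at the bar to start with, 7 N at the stop.
- lever_hinge (a point): On the lever's hinge axis (parallel to the press's y), between the arms: 100 above the press origin.
- lever_bar (a point): Middle of the lever's cross bar: round steel bar 16 in diameter along y, 120 from the hinge axis, at rest 18 behind the press origin and 219 above the bench, at the stop 82 in front and 188 above the bench. Clear length 112 between the two arms (8 thick); nothing is above it. To the right it runs on past its arm to y -104, under the catch's hook. The bar may turn between the fingers while it is pulled.
- oil_bottle: Bystander: small amber bottle, 32 across, 65 high, in front of the track. Origin under its centre.
- stain_jar: Bystander: jar with white lid, 56 across, 70 high, front right of the press. Origin under its centre.
- wash_bottle: Bystander: white bottle, 66 across, 170 high, to the right of the press. Origin under its centre.
- slide_box: Bystander: grey slide box 95 x 120 x 32, behind the track. Origin under its centre.
- petri_dish: Bystander: glass dish, 90 across, 16 high, left, in front of the track. Origin under its centre.
- objective_can: Bystander: aluminium can, 44 across, 55 high, to the right of the press. Origin under its centre.
- lab_spatula: Bystander: spatula 170 long lying on the bench, front right. Origin under its middle.

How it is judged (in metres and radians):
On the way, in this order (a step that is already met when the one before it is completed fails the run):
1. the carriage is lined up with the index post (within 6 mm) and stands still (value of joint carriage between 0.104 and 0.116 m and value of joint catch below 0.3 rad and value of joint lever below 0.2 rad and velocity of joint carriage between -0.01 and 0.01 m/s), for 0.2 s.
2. the safety catch is flipped back (1.0 rad or more), the lever not yet pulled (value of joint carriage between 0.104 and 0.116 m and value of joint catch above 1 rad and value of joint lever below 0.2 rad), for 0.2 s.
3. the lever is pulled by the gripper to within 0.15 rad of its stop and held for a second (value of joint carriage between 0.104 and 0.116 m and value of joint catch above 1 rad and value of joint lever above 0.75 rad and contact force between the fingers and lever above 2 N), for 1 s.
At the end, for the whole second after the job is handed in: The gripper holds the lever (contact force over 2 N) at 0.75 rad or more (stop at 0.9), the catch is open at 1.0 rad or more, the carriage is at 0.110 m within 6 mm (all of step 3); the arm keeps its last pose, push and grip.
It fails at once if a bystander is moved by more than 30 mm (distance of any of oil_bottle, stain_jar, wash_bottle, slide_box, petri_dish, objective_can, lab_spatula from where it was at the start of the episode above 0.03 m).
It also fails if it takes over 72 s, if anything falls off the work surface, if the arm or the gripper's body presses on something with over 40 N, if the wrist force passes 120 N, or if a joint passes its speed limit or range.

## Working session

There is one attempt and no reset: what is moved stays moved. The work goes in short steps, Python scripts to look and compute and a tool call to move; the robot and the scene stay as the last step left them, time stands still between calls to the robot, and variables do not carry over. Pictures are saved under pics/ and viewed, about 8 in all and at most 12, crops included, and the job is handed in when it is done.

Besides the shell and the picture viewer there is one more tool, called after "Request:" as name(argument=value, ...) on one line, values as JSON. play_rows: Moves the arm, as the interface text tells. Its arguments: {"type":"object","properties":{"deltas":{"type":"array"},"force":{"type":"number"}},"required":["deltas"]}

```bash
mkdir -p pics; python3 - <<'E'
from bench import r,eyes
import cv2
for n in("side","top"):
    cv2.imwrite(f"pics/{n}0.png",cv2.resize(eyes.snapshot(n)[:,:,::-1],(800,600),interpolation=cv2.INTER_CUBIC))
    c=eyes.get_calibration(n);print(n,{k:__import__('numpy').round(v,3).tolist() for k,v in c.items()})
s=r.sense();print(s)
E
```

```text
side {'mtx': [[413.248, 0.0, 276.243], [0.0, 413.248, 210.772], [0.0, 0.0, 1.0]], 'D': [-0.047, 0.0, 0.0, 0.0, 0.0], 'R': [[-0.943, -0.331, 0.021], [-0.227, 0.598, -0.768], [0.241, -0.73, -0.64]], 't': [483.328, 335.009, 849.457]}
top {'mtx': [[387.728, 0.0, 277.117], [0.0, 387.728, 208.798], [0.0, 0.0, 1.0]], 'D': [0.036, 0.0, 0.0, 0.0, 0.0], 'R': [[-0.011, -1.0, 0.008], [-0.989, 0.01, -0.145], [0.145, -0.009, -0.989]], 't': [-101.428, 556.945, 1232.93]}
{'time': 0.1, 'joint_pos': array([ 5.87622429e+01,  7.50971581e+00,  8.53238982e+01, -1.89733661e-04,
        8.72603280e+01, -4.89374014e+00]), 'qd': array([-0.04625718, -0.12618869, -0.14990632,  0.08320887, -0.10176831,
        0.03482967]), 'joint_efforts': array([ 1.23158228e-03, -5.70951247e+01, -5.01940191e+01, -1.84033524e-04,
        8.09304009e-03, -3.34853962e-05]), 'tool_pos': array([265.98800826, 537.27274421, 230.35219559]), 'tcp_rot': array([-1.79906384e+02, -7.82519429e-03,  1.53655986e+02]), 'ft_force': array([ 0.24645307,  0.04150816, -0.14365438]), 'wrist_torque': array([0.01964586, 0.06796355, 0.05732817]), 'finger_gap': 85.36984125849206}
```

View pics/side0.png

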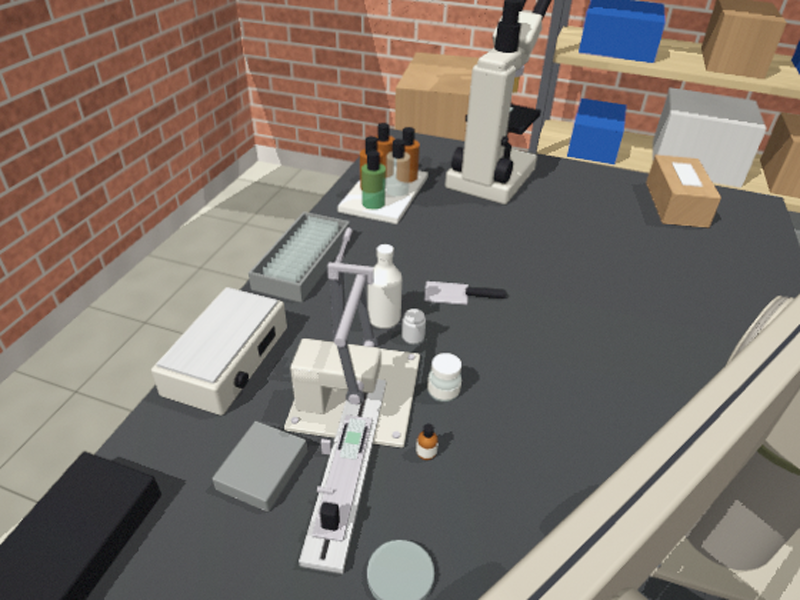

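View pics/top0.png

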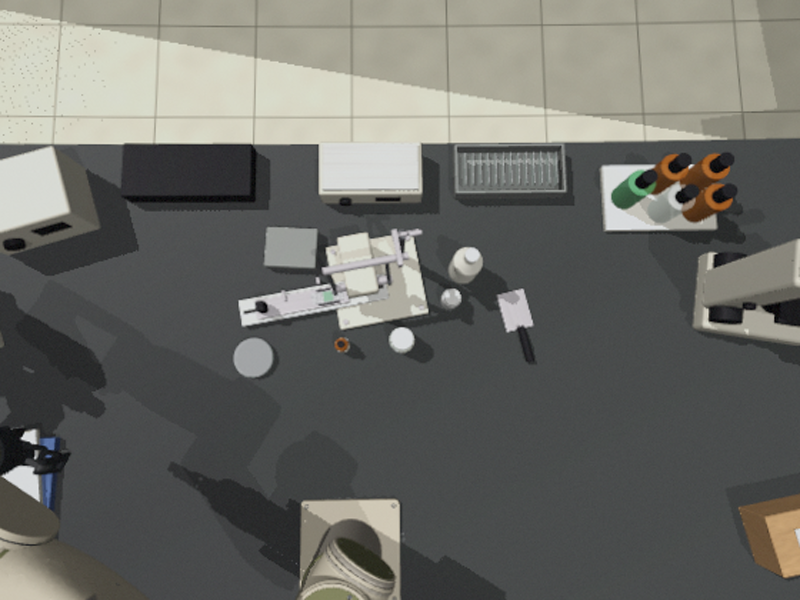

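The side view shows the press at about (350,400), with the knob at (330,515). In the top view the track runs from (240,312) to (390,290), the knob is at (262,307) and the bar at (325–398,270–262). I'll enlarge both.

```bash
python3 - <<'E'
from bench import r,eyes
import cv2
a=eyes.snapshot("top")[150:250,160:310,::-1]
cv2.imwrite("pics/top1.png",cv2.resize(a,(750,500),interpolation=cv2.INTER_CUBIC))
a=eyes.snapshot("side")[150:402,190:310,::-1]
a=cv2.rotate(a,cv2.ROTATE_90_COUNTERCLOCKWISE)
cv2.imwrite("pics/side1.png",cv2.resize(a,None,fx=3,fy=3,interpolation=cv2.INTER_CUBIC))
E
```

```text
(no output)
```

View pics/top1.png

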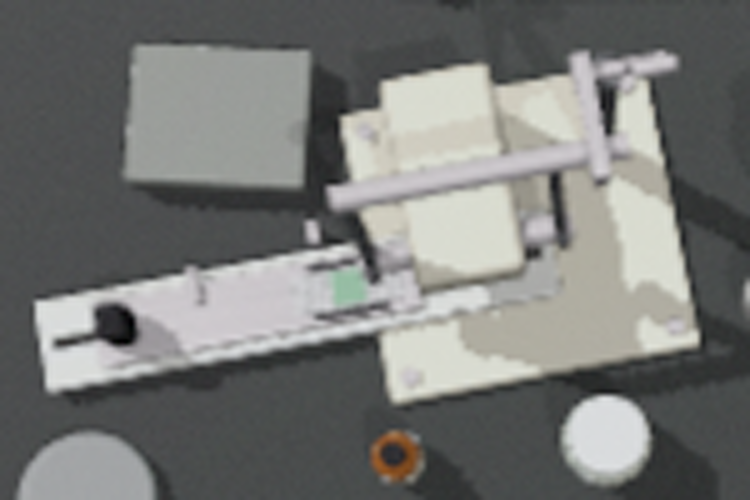

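View pics/side1.png

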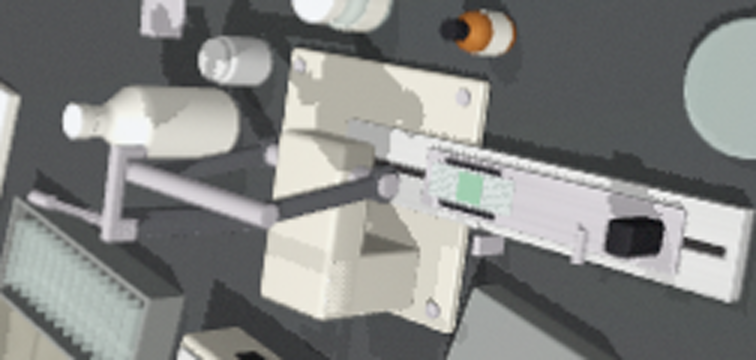

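```bash
cat > h.py <<'E'
import numpy as np,cv2
from bench import r,eyes
C={n:eyes.get_calibration(n) for n in("side","top")}
def proj(n,P):
    c=C[n];return cv2.projectPoints(np.float64(P).reshape(-1,1,3),cv2.Rodrigues(np.float64(c["R"]))[0],np.float64(c["t"]),np.float64(c["mtx"]),np.float64(c["D"]))[0].reshape(-1,2)
def W(p,P):
    P=np.atleast_2d(P).astype(float);c,s=np.cos(p[2]),np.sin(p[2])
    return np.c_[p[0]+c*P[:,0]-s*P[:,1],p[1]+s*P[:,0]+c*P[:,1],P[:,2]]
E
cat > fit.py <<'E'
from h import *
from scipy.optimize import least_squares
T=lambda u,v:(160+(u+.5)/5-.5,150+(v+.5)/5-.5); S=lambda X,Y:(190+119-Y/3,150+X/3)
def model(p):
    d=p[3];L=p[4]   # d=slide centre y
    return [("top",T(35,300),(30,L,20)),("top",T(50,392),(-30,L,20)),("top",T(312,223),(40,100,32)),
     ("top",T(118,322),(0,150+d,62)),("top",T(333,196),(18,64,219)),("top",T(632,145),(18,-104,219)),
     ("top",T(350,286),(0,d,28)),("side",S(488,242),(40,100,32)),("side",S(635,238),(0,150+d,48)),
     ("side",S(268,215),(18,64,219)),("side",S(752,208),(-30,L,20)),("side",S(735,300),(30,L,20)),("side",S(470,187),(0,d,28))]
def res(p):
    return np.concatenate([proj(n,W(p,[P]))[0]-uv for n,uv,P in model(p)])
f=least_squares(res,[600,0,.13,80,300],loss="soft_l1",x_scale=[100,100,.1,50,100])
p=f.x;print(p.round(3),"carriage",110-p[3]);print(res(p).reshape(-1,2).round(1))
np.save("p.npy",p)
print("knob",W(p,[(0,150+p[3],48)]).round(1),"target",W(p,[(0,150,48)]).round(1))
print("thumb",W(p,[(63-16.3,-122,271)]).round(1),"bar",W(p,[(18,0,219)]).round(1))
for n,k in(("top",(47,-122,271)),("side",(47,-122,271))): print(n,proj(n,W(p,[k])))
E
python3 fit.py
```

```text
[ 5.80316e+02 -2.87330e+01  1.82000e-01  8.13910e+01  2.90930e+02] carriage 28.608915637057265
[[-1.   0.8]
 [-1.2  0.1]
 [-0.5  1.9]
 [-1.3  0.1]
 [ 0.3  0.7]
 [-1.5 -0.1]
 [-0.4  0.1]
 [-1.  -3.3]
 [ 0.9 -0.4]
 [-0.  -0.5]
 [-0.3 -0.9]
 [-0.4 -0.5]
 [ 0.  -0.4]]
knob [[538.5 198.8  48. ]] target [[553.2 118.8  48. ]]
thumb [[ 648.3 -140.3  271. ]] bar [[598.  -25.5 219. ]]
top [[289.43368816 162.88564592]]
side [[242.49514047 164.62884281]]
```

Request:
play_rows(deltas=[[[0,0,0],[0,0,0.18],0],[[0,0,0],[0,0,0.18],0],[[0,0,0],[0,0,0.18],0],[[0,0,0],[0,0,0.18],0],[[0,0,0],[0,0,0.18],0],[[0,0,0],[0,0,0.03],0],[[0,0,0],[0,0,0],0]])

```text
time: 1.08
tool_pos: [265.5, 536.5, 228.5]
tcp_rot: [-179.8, 0.2, 98.9]
ft_force: [0.5, -0.0, -1.1]
finger_gap: 85.4
```

```bash
cat > st.py <<'E'
from h import *
p=np.load("p.npy");s=r.sense();t=s["tool_pos"];d=t[:2]-p[:2];c,sn=np.cos(p[2]),np.sin(p[2])
print("t",s["time"],"press xyz",round(c*d[0]+sn*d[1],1),round(-sn*d[0]+c*d[1],1),round(t[2],1),"rot",s["tcp_rot"].round(1),"want yaw",round(90+np.degrees(p[2]),1),"gap",round(s["finger_gap"],1),"F",s["ft_force"].round(1),"slide y",p[3].round(1),s["joint_pos"].round(0))
E
python3 st.py
```

```text
t 1.075 press xyz -207.5 612.8 228.5 rot [-179.8    0.2   98.9] want yaw 100.4 gap 85.4 F [ 0.5 -0.  -1.1] slide y 81.4 [59.  8. 85.  0. 87. 50.]
```

Request:
play_rows(deltas=[[[-0.048,0.026,0],[0,0,-0.026],0],[[-0.048,0.026,0],[0,0,0],0],[[-0.048,0.026,0],[0,0,0],0],[[-0.048,0.026,0],[0,0,0],0],[[-0.048,0.026,0],[0,0,0],0],[[-0.048,0.026,0],[0,0,0],0],[[-0.048,0.026,0],[0,0,0],0],[[-0.045,0.026,0],[0,0,0],0]])

```text
time: 2.08
tool_pos: [548.5, 195.8, 229.5]
tcp_rot: [-179.9, 0.1, 102.5]
ft_force: [0.9, 0.3, -0.3]
finger_gap: 85.2
```

```bash
python3 st.py
```

```text
t 2.075 press xyz 9.3 226.5 229.5 rot [-1.799e+02  1.000e-01  1.025e+02] want yaw 100.4 gap 85.2 F [ 0.9  0.3 -0.3] slide y 81.4 [15.  5. 88. -0. 87.  2.]
```

Request:
play_rows(deltas=[[[0.005,-0.009,0.02],[0,0,0.037],0],[[0,0,0.05],[0,0,0],0],[[0,0,0.04],[0,0,0],0],[[0,0,0],[0,0,0],0]])

```text
time: 2.58
tool_pos: [542.2, 193.8, 118.0]
tcp_rot: [179.9, 0.2, 100.7]
ft_force: [-1.1, 0.7, -0.4]
finger_gap: 85.5
```

```bash
python3 st.py; python3 - <<'E'
from h import *
a=eyes.snapshot("top")[165:235,150:260,::-1]
b=eyes.snapshot("side")[250:410,180:320,::-1]
cv2.imwrite("pics/m2.png",np.hstack([cv2.resize(a,(440,480*70//120),interpolation=cv2.INTER_CUBIC),cv2.resize(b,(320,280),interpolation=cv2.INTER_CUBIC)]) )
E
```

```text
t 2.575 press xyz 2.7 225.8 118.0 rot [179.9   0.2 100.7] want yaw 100.4 gap 85.5 F [-1.1  0.7 -0.4] slide y 81.4 [15.  8. 96. -0. 75.  4.]
```

View pics/m2.png

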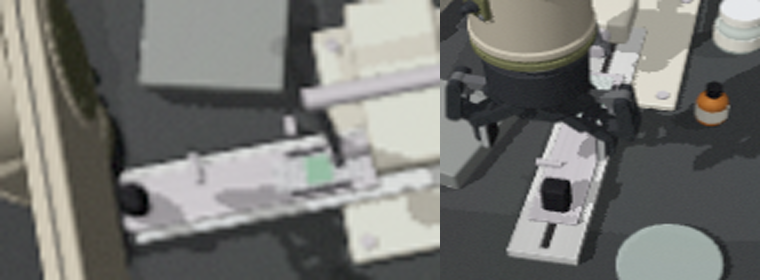

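The fingers straddle the track, and the knob (side crop, 556,193) is free between them. Next I descend and grip.

Request:
play_rows(deltas=[[[0.005,-0.003,0.03],[0,0,0.005],0],[[0,0,0.03],[0,0,0],0],[[0,0,0.018],[0,0,0],0],[[0,0,0],[0,0,0],0]])

```text
time: 3.18
tool_pos: [550.0, 201.9, 54.2]
tcp_rot: [178.5, 0.0, 100.6]
ft_force: [-0.2, -0.2, 0.1]
finger_gap: 85.7
```

```bash
python3 st.py
```

```text
t 3.175 press xyz 11.8 232.4 54.2 rot [178.5   0.  100.6] want yaw 100.4 gap 85.7 F [-0.2 -0.2  0.1] slide y 81.4 [15. 13. 99. -0. 67.  5.]
```

Request:
play_rows(deltas=[[[-0.001,-0.012,0.0],[0.026,0,0],0],[[0,0,0.01],[0,0,0],0],[[0,0,0.006],[0,0,0],0],[[0,0,0],[0,0,0],0]])

```text
time: 3.68
tool_pos: [540.2, 199.2, 40.9]
tcp_rot: [179.8, 0.0, 100.6]
ft_force: [0.3, -1.3, -0.2]
finger_gap: 85.3
```

```bash
python3 st.py
```

```text
t 3.675 press xyz 1.7 231.4 40.9 rot [179.8   0.  100.6] want yaw 100.4 gap 85.3 F [ 0.3 -1.3 -0.2] slide y 81.4 [15. 13. 99. -0. 67.  5.]
```

Request:
play_rows(deltas=[[[0,-0.001,0.002],[0,0,0],0.6],[[0,0,0],[0,0,0],1],[[0,0,0],[0,0,0],1],[[0,0,0],[0,0,0],1],[[0,0,0],[0,0,0],1],[[0,0,0],[0,0,0],1]], force=30)

```text
time: 4.42
tool_pos: [538.1, 198.8, 39.1]
tcp_rot: [179.9, 0.0, 100.6]
ft_force: [-0.6, 0.4, -0.6]
finger_gap: 23.7
```

```bash
python3 st.py
```

```text
t 4.425 press xyz -0.4 231.5 39.1 rot [179.9   0.  100.6] want yaw 100.4 gap 23.7 F [-0.6  0.4 -0.6] slide y 81.4 [ 15.  13. 100.  -0.  67.   5.]
```

Request:
play_rows(deltas=[[[-0.011,0,0],[0,0,0],1],[[-0.011,0,0],[0,0,0],1],[[-0.011,0,0],[0,0,0],1],[[-0.011,0,0],[0,0,0],1],[[-0.011,0,0],[0,0,0],1],[[-0.011,0,0],[0,0,0],1],[[-0.009,0,0],[0,0,0],1],[[0,0,0],[0,0,0],1]])

```text
time: 5.42
tool_pos: [552.6, 119.1, 39.2]
tcp_rot: [180.0, 0.0, 100.5]
ft_force: [-2.1, -2.2, 1.7]
finger_gap: 23.4
```

```bash
python3 st.py; python3 - <<'E'
from h import *
a=eyes.snapshot("top")[170:230,170:270,::-1]
b=eyes.snapshot("side")[270:390,210:310,::-1]
cv2.imwrite("pics/m3.png",np.hstack([cv2.resize(cv2.copyMakeBorder(a,0,20,0,0,0),(400*5//4,400),interpolation=cv2.INTER_CUBIC),cv2.resize(b,(300,400)[:2] if 0 else (333,400),interpolation=cv2.INTER_CUBIC)])[:,:800])
E
```

```text
t 5.425 press xyz -0.5 150.4 39.2 rot [180.    0.  100.5] want yaw 100.4 gap 23.4 F [-2.1 -2.2  1.7] slide y 81.4 [  7.  12. 101.  -0.  67.  -4.]
```

View pics/m3.png

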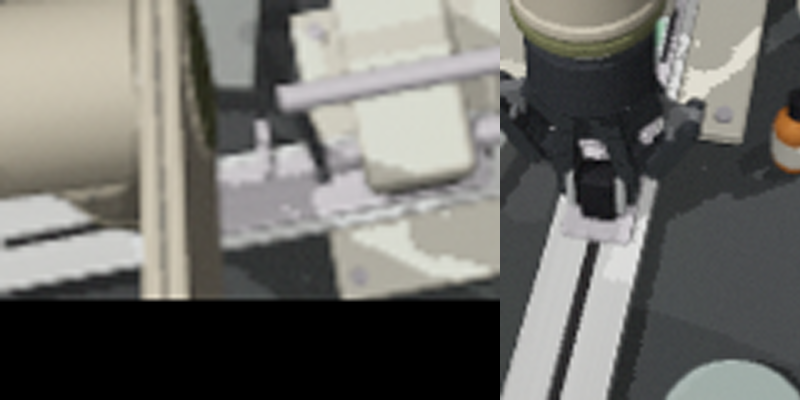

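The top crop has the pointer at about (265,155) and the post at about (262,130), so they look in line along the press x axis. A larger crop will confirm.

```bash
python3 - <<'E'
from h import *
p=np.load("p.npy")
a=np.mean([eyes.snapshot("top")[180:225,205:250].astype(float) for _ in range(4)],0).astype(np.uint8)[:,:,::-1]
b=cv2.resize(a,None,fx=13,fy=13,interpolation=cv2.INTER_CUBIC)
for y in(94,100,106):
    q=[tuple(int(v) for v in (u-[205,180]+.5)*13) for u in proj("top",W(p,[(20,y,31),(60,y,31)]))]
    cv2.line(b,q[0],q[1],(0,0,255) if y==100 else (255,0,0),1)
cv2.imwrite("pics/m4.png",b)
E
```

```text
(no output)
```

View pics/m4.png

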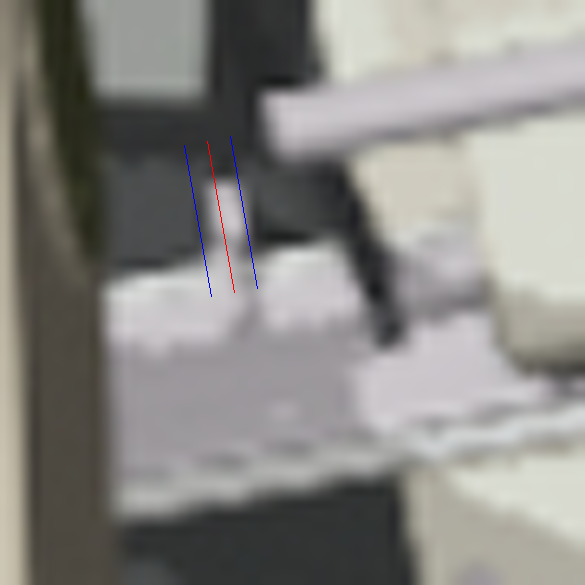

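Pointer and post form one straight line along the press x axis, within about 2 mm. Now I release and go up.

Request:
play_rows(deltas=[[[0,0,0],[0,0,0],0.3],[[0,0,0],[0,0,0],0],[[0,0,0],[0,0,0],0],[[0,0,0],[0,0,0],0],[[0,0,-0.04],[0,0,0],0],[[0,0,-0.06],[0,0,0],0],[[0,0,-0.06],[0,0,0],0],[[0,0,-0.06],[0,0,0],0]])

```text
time: 6.72
tool_pos: [548.3, 121.0, 257.8]
tcp_rot: [-179.3, -0.1, 100.7]
ft_force: [0.5, 0.3, 0.2]
finger_gap: 85.2
```

Request:
play_rows(deltas=[[[0,0,-0.06],[0,0,0],0],[[0,0,-0.05],[0,0,0],1],[[0,0,0],[0,0,0],1],[[0,0,0],[0,0,0],1]])

```text
time: 7.22
tool_pos: [551.0, 121.3, 378.5]
tcp_rot: [180.0, -0.1, 100.7]
ft_force: [0.0, 1.0, -1.9]
finger_gap: 31.9
```

```bash
python3 st.py
```

```text
t 7.225 press xyz -1.8 152.9 378.5 rot [ 1.800e+02 -1.000e-01  1.007e+02] want yaw 100.4 gap 31.9 F [ 0.   1.  -1.9] slide y 81.4 [  7.   1.  77.   0. 102.  -3.]
```

Request:
play_rows(deltas=[[[-0.05,0,0],[0,0,0],1],[[-0.05,0,0],[0,0,0],1],[[-0.05,0,0],[0,0,0],1],[[-0.05,0,0],[0,0,0],1],[[-0.05,0,0],[0,0,0],1],[[-0.025,0,0],[0,0,0],1],[[0,0,0],[0,0,0],1]])

```text
time: 8.1
tool_pos: [599.9, -155.4, 362.4]
tcp_rot: [-179.0, -0.6, 100.8]
ft_force: [-0.6, 0.9, -0.0]
finger_gap: 0.0
```

```bash
python3 st.py
```

```text
t 8.1 press xyz -3.6 -128.1 362.4 rot [-179.    -0.6  100.8] want yaw 100.4 gap 0.0 F [-0.6  0.9 -0. ] slide y 81.4 [-19.  11.  68.   0. 102. -30.]
```

Request:
play_rows(deltas=[[[0.004,0,0.03],[-0.017,0,0],1],[[0,-0.002,0.03],[0,0,0],1],[[0,0,0.03],[0,0,0],1],[[0,0,0.02],[0,0,0],1],[[0,0,0],[0,0,0],1]])

```text
time: 8.72
tool_pos: [593.3, -144.7, 243.3]
tcp_rot: [-179.6, -1.0, 101.0]
ft_force: [0.5, -0.7, 0.7]
finger_gap: 0.2
```

```bash
python3 st.py; python3 - <<'E'
from h import *
a=eyes.snapshot("top")[140:240,210:330,::-1]
b=eyes.snapshot("side")[130:250,200:300,::-1]
cv2.imwrite("pics/m5.png",np.hstack([cv2.resize(a,(430,360),interpolation=cv2.INTER_CUBIC),cv2.resize(b,(300,360),interpolation=cv2.INTER_CUBIC)]))
E
```

```text
t 8.725 press xyz -8.2 -116.4 243.3 rot [-179.6   -1.   101. ] want yaw 100.4 gap 0.2 F [ 0.5 -0.7  0.7] slide y 81.4 [-19.  10.  82.   1.  90. -30.]
```

View pics/m5.png

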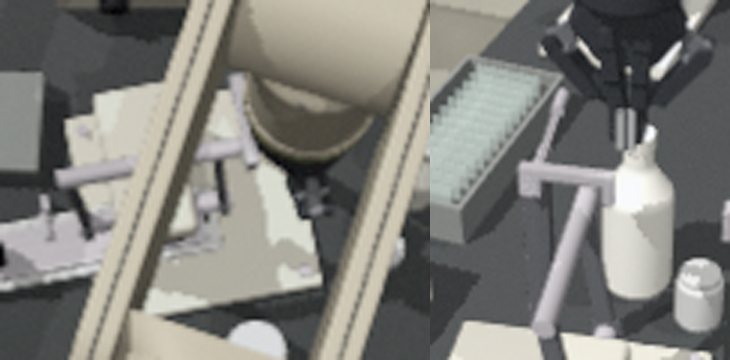

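The finger tips are in front of the thumb blade, and pointer and post are still in line. I shift right 8 mm and push back.

Request:
play_rows(deltas=[[[-0.008,0,0.002],[0,-0.017,0.01],1],[[0,0.014,0],[0,0,0],1],[[0,0.014,0],[0,0,0],1],[[0,0.014,0],[0,0,0],1],[[0,0.012,0],[0,0,0],1],[[0,0.012,0],[0,0,0],1],[[0,0,0],[0,0,0],1]])

```text
time: 9.7
tool_pos: [666.2, -144.5, 252.7]
tcp_rot: [179.7, 0.8, 100.2]
ft_force: [0.3, -0.4, 0.1]
finger_gap: 0.1
```

```bash
python3 st.py
```

```text
t 9.7 press xyz 63.5 -129.4 252.7 rot [179.7   0.8 100.2] want yaw 100.4 gap 0.1 F [ 0.3 -0.4  0.1] slide y 81.4 [-16.  19.  70.  -1.  91. -26.]
```

Request:
play_rows(deltas=[[[0.005,0,0.006],[0,0.014,0],1],[[0,0.01,0.005],[0,0,0],1],[[0,0.01,0.004],[0,0,0],1],[[0,0.01,0],[0,0,0],1],[[0,0,0],[0,0,0],1]])

```text
time: 10.32
tool_pos: [691.3, -136.0, 239.3]
tcp_rot: [-179.7, -0.0, 100.0]
ft_force: [-6.1, 0.6, 8.9]
finger_gap: 0.0
```

```bash
python3 st.py
```

```text
t 10.325 press xyz 89.8 -125.5 239.3 rot [-179.7   -0.   100. ] want yaw 100.4 gap 0.0 F [-6.1  0.6  8.9] slide y 81.4 [-15.  24.  65.  -0.  91. -25.]
```

Request:
play_rows(deltas=[[[0,-0.015,-0.002],[0,0,0],1],[[0,-0.02,-0.03],[0,0,0],1],[[0,-0.02,-0.04],[0,0,0],1],[[0.05,-0.01,-0.03],[0,0,0],0],[[0.04,0,0],[0,0,0],0],[[0,0,0],[0,0,0],0]])

```text
time: 11.08
tool_pos: [614.2, -56.2, 343.6]
tcp_rot: [-179.9, -0.1, 100.0]
ft_force: [-0.3, -0.1, 0.6]
finger_gap: 54.6
```

```bash
python3 st.py; python3 - <<'E'
from h import *
a=eyes.snapshot("top")[140:240,210:330,::-1]
b=eyes.snapshot("side")[130:250,200:300,::-1]
cv2.imwrite("pics/m6.png",np.hstack([cv2.resize(a,(430,360),interpolation=cv2.INTER_CUBIC),cv2.resize(b,(300,360),interpolation=cv2.INTER_CUBIC)]))
E
```

```text
t 11.075 press xyz 28.4 -33.2 343.6 rot [-1.799e+02 -1.000e-01  1.000e+02] want yaw 100.4 gap 54.6 F [-0.3 -0.1  0.6] slide y 81.4 [-10.   9.  72.   0.  99. -20.]
```

View pics/m6.png

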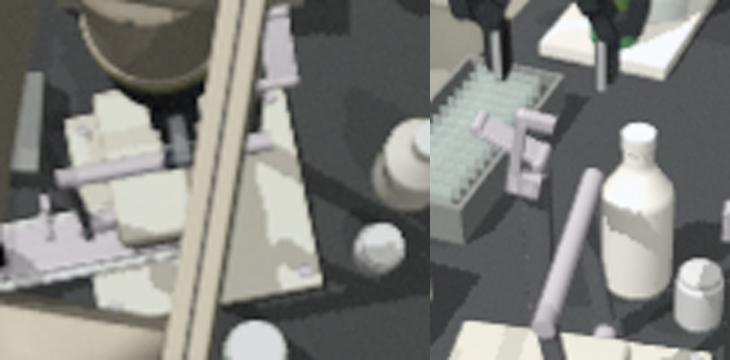

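The catch is open: the hook stands upright at (520,150) in the side crop and the bar is free. Next I straddle the bar.

Request:
play_rows(deltas=[[[0.036,-0.01,0],[0,0,0],0],[[0,0,0.03],[0,0,0],0],[[0,0,0.03],[0,0,0],0],[[0,0,0],[0,0,0],0]])

```text
time: 11.68
tool_pos: [599.5, -28.1, 279.7]
tcp_rot: [-179.7, -0.0, 99.6]
ft_force: [-0.7, 0.4, 0.7]
finger_gap: 85.1
```

```bash
python3 st.py
```

```text
t 11.675 press xyz 18.9 -2.9 279.7 rot [-179.7   -0.    99.6] want yaw 100.4 gap 85.1 F [-0.7  0.4  0.7] slide y 81.4 [ -8.   7.  81.  -0.  92. -17.]
```

Request:
play_rows(deltas=[[[0.002,-0.001,0.02],[0,0,-0.014],0],[[0,0,0.025],[0,0,0],0],[[0,0,0.02],[0,0,0],0],[[0,0,0.008],[0,0,0],0],[[0,0,0],[0,0,0],0]])

```text
time: 12.3
tool_pos: [601.3, -30.1, 209.2]
tcp_rot: [180.0, 0.1, 100.2]
ft_force: [-0.2, 0.2, -1.0]
finger_gap: 85.4
```

```bash
python3 st.py
```

```text
t 12.3 press xyz 20.3 -5.1 209.2 rot [1.800e+02 1.000e-01 1.002e+02] want yaw 100.4 gap 85.4 F [-0.2  0.2 -1. ] slide y 81.4 [ -8.   8.  87.  -0.  85. -18.]
```

Request:
play_rows(deltas=[[[0,-0.002,0.008],[0,0,0],0],[[0,0,0],[0,0,0],0.6],[[0,0,0],[0,0,0],1],[[0,0,0],[0,0,0],1],[[0,0,0],[0,0,0],1],[[0,0,0],[0,0,0],1],[[0,0,0],[0,0,0],1]], force=30)

```text
time: 13.18
tool_pos: [598.0, -31.1, 203.9]
tcp_rot: [-179.9, 0.2, 100.2]
ft_force: [1.4, -0.3, -1.3]
finger_gap: 14.8
```

```bash
python3 st.py
```

```text
t 13.175 press xyz 16.9 -5.5 203.9 rot [-179.9    0.2  100.2] want yaw 100.4 gap 14.8 F [ 1.4 -0.3 -1.3] slide y 81.4 [ -8.   8.  87.  -0.  85. -18.]
```

Request:
play_rows(deltas=[[[0,-0.009,-0.001],[0,0,0],1],[[0,-0.009,0],[0,0,0],1],[[0,-0.009,0],[0,0,0],1],[[0,-0.009,0.001],[0,0,0],1],[[0,-0.009,0.002],[0,0,0],1],[[0,-0.009,0.002],[0,0,0],1],[[0,0,0],[0,0,0],1]])

```text
time: 14.05
tool_pos: [552.4, -39.4, 204.5]
tcp_rot: [178.6, 0.3, 100.3]
ft_force: [7.1, 1.1, -7.5]
finger_gap: 14.8
```

```bash
python3 st.py
```

```text
t 14.05 press xyz -29.4 -5.5 204.5 rot [178.6   0.3 100.3] want yaw 100.4 gap 14.8 F [ 7.1  1.1 -7.5] slide y 81.4 [ -9.  -0.  96.   0.  83. -20.]
```

Request:
play_rows(deltas=[[[0,-0.004,0.003],[0.02,0,0],1],[[0,-0.008,0.004],[0,0,0],1],[[0,-0.008,0.004],[0,0,0],1],[[0,-0.008,0.004],[0,0,0],1],[[0,-0.008,0.005],[0,0,0],1],[[0,0,0],[0,0,0],1]])

```text
time: 14.8
tool_pos: [530.2, -43.7, 197.2]
tcp_rot: [177.4, 0.6, 100.5]
ft_force: [10.2, 1.2, -8.9]
finger_gap: 14.9
```

```bash
python3 st.py
```

```text
t 14.8 press xyz -51.9 -5.6 197.2 rot [177.4   0.6 100.5] want yaw 100.4 gap 14.9 F [10.2  1.2 -8.9] slide y 81.4 [-10.  -5. 101.   0.  81. -21.]
```

Request:
play_rows(deltas=[[[0,-0.009,0.006],[0.015,0,0],1],[[0,-0.009,0.006],[0.015,0,0],1],[[0,-0.009,0.006],[0.01,0,0],1],[[0,-0.008,0.007],[0,0,0],1],[[0,-0.008,0.007],[0,0,0],1],[[0,0,0],[0,0,0],1]])

```text
time: 15.55
tool_pos: [503.2, -48.9, 178.5]
tcp_rot: [177.3, 0.9, 100.6]
ft_force: [7.3, 2.1, 1.0]
finger_gap: 15.2
```

```bash
python3 st.py
```

```text
t 15.55 press xyz -79.5 -5.9 178.5 rot [177.3   0.9 100.6] want yaw 100.4 gap 15.2 F [7.3 2.1 1. ] slide y 81.4 [-11.  -8. 107.   0.  79. -22.]
```

Request:
play_rows(deltas=[[[0,-0.006,0.005],[0,0,0],1],[[0,-0.004,0.003],[0,0,0],1],[[0,-0.003,0.002],[0,0,0],1],[[0,-0.003,0.002],[0,0,0],1],[[0,-0.003,0.001],[0,0,0],1],[[0,-0.003,0.001],[0,0,0],1],[[0,-0.003,0.001],[0,0,0],1],[[0,-0.003,0.001],[0,0,0],1]])

```text
time: 16.55
tool_pos: [501.0, -49.3, 176.1]
tcp_rot: [173.4, 1.3, 100.7]
ft_force: [17.6, 3.6, -6.4]
finger_gap: 14.9
```

```bash
python3 st.py
```

```text
t 16.55 press xyz -81.7 -5.9 176.1 rot [173.4   1.3 100.7] want yaw 100.4 gap 14.9 F [17.6  3.6 -6.4] slide y 81.4 [-12. -13. 111.   1.  75. -24.]
```

Request:
play_rows(deltas=[[[0,-0.001,0],[0,0,0],1],[[0,-0.002,0],[0,0,0],1],[[0,-0.002,0],[0,0,0],1],[[0,-0.002,0],[0,0,0],1],[[0,-0.002,0],[0,0,0],1],[[0,-0.002,0],[0,0,0],1],[[0,-0.002,0],[0,0,0],1],[[0,-0.002,0],[0,0,0],1]])

```text
time: 17.55
tool_pos: [501.5, -49.2, 176.3]
tcp_rot: [171.0, 1.5, 100.6]
ft_force: [19.1, 2.1, -12.5]
finger_gap: 15.0
```

```bash
python3 st.py; python3 - <<'E'
from h import *
a=eyes.snapshot("top")[140:240,190:310,::-1]
b=eyes.snapshot("side")[150:330,190:310,::-1]
cv2.imwrite("pics/m7.png",np.hstack([cv2.resize(a,(480,400),interpolation=cv2.INTER_CUBIC),cv2.resize(b,(267,400),interpolation=cv2.INTER_CUBIC)]))
E
python3 st.py
```

```text
t 17.55 press xyz -81.3 -5.9 176.3 rot [171.    1.5 100.6] want yaw 100.4 gap 15.0 F [ 19.1   2.1 -12.5] slide y 81.4 [-13. -15. 113.   2.  73. -24.]
t 17.65 press xyz -81.3 -5.9 176.3 rot [171.    1.5 100.6] want yaw 100.4 gap 15.0 F [ 19.1   1.6 -12.3] slide y 81.4 [-13. -15. 113.   2.  73. -24.]
```

View pics/m7.png

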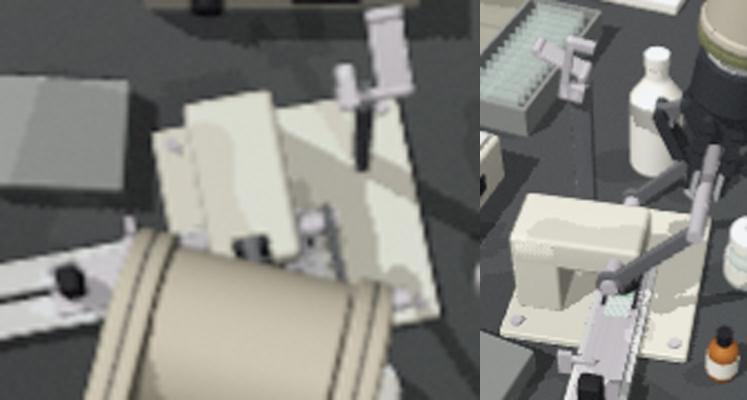

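The lever is fully forward in the gripper at (705,185) in the side crop. The catch hook is upright at (570,70), and the carriage is still at the post. Handing in.

```bash
python3 -c "
from bench import r
r.hand_in()"; python3 st.py
```

```text
the job is handed in; nothing more can be done
the job is handed in; nothing more can be done
```

I did all three steps in order and handed the job in at about 17.7 s of the 72 s allowed. The gripper was still holding the lever fully pulled. No verdict was reported.

- **Carriage:** I gripped the knob and slid the carriage to about 0.110 m. In the enlarged top view, pointer and post were in line to about 2 mm. Later pictures showed no visible change, though in the last one the arm hid part of that area.
- **Catch:** I pushed the thumb blade back until I felt resistance near its end of travel. In the last picture the hook stands upright, clear of the bar. I judged the angle from pictures and tool position, not from a reading.
- **Lever:** The bar was held at 81 mm in front of the press origin, against a stop position of about 82 mm. The fingers were closed on it with a 15 mm gap, and the pull was about 19 N, well above the 7 N spring force, so it is on its stop. It had been held there for over a second before I handed in.
- **Disagreements:** The tool tilted about 9° during the hold. The grip read about 15 mm on the 16 mm bar. The index post fitted 2 to 3 pixels off the estimated press position, so I judged alignment by pointer against post instead.
- **Bystanders:** The bystanders seen in the pictures taken along the way looked unmoved. I did not measure them again.

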